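Swap the tape roll at the back of the rack

ROBOT

A 6-joint arm with a two-finger parallel gripper is mounted at the origin on a cart in front of the work surface, level with it; the furniture and walls round the work are solid. World frame = base frame: x ahead of the robot, y to its left, z up, the work surface at z = 0. Lengths are in m, angles in degrees, forces in N, time in s.
With the tool pointing down it reaches from about 0.4 to 0.825 m from the base axis. Payload 7 kg.
Tool frame: the origin (TCP) lies between the finger pads; the fingertips stand 19 mm ahead of it and the grasp point (between the pads) is the TCP; z points along the fingers, y is the line along which they close (so a half turn about z gives the same grasp; the last joint's range is limited). The gripper opens to 88 mm and grips with 3 to 60 N. Pads are 19 mm wide; open, the fingers measure 130 mm over their backs; the gripper's body (78 mm by 193 mm) begins 47 mm behind the grasp point.
Start: joints at [-46.805, 20.546, 0.682, 0, -70.136, -16.507], TCP at [0.303, -0.603, 0.246] pointing down, gripper open.
Joint ranges: [-176.03, 176.03], [-82.01, 121.73], [-58.28, 71.71], [-173.87, 95.51], [-174.79, -0.11], [-173.66, 173.66]. Speed limits (degrees/s): [136.94, 136.94, 172.46, 180, 180, 180].

INTERFACE

Orientations are given as [roll, pitch, yaw] about the fixed x, y, z axes, in that order (R = Rz(yaw) Ry(pitch) Rx(roll)).
In Python, from plant import get_obs, snapshot, close_job, spot_in, spot_point gives the robot as it stands.
- The arm moves only by the tool play_rows, never from a script. Its argument "plan" is a list of rows, each a list of 6 numbers: the shift along the tool's x, y, z in cm, then the turn, a rotation vector about the tool's x, y, z in degrees. A call has 1 to 20 rows; each row shifts and turns the commanded pose from where the row before left it, along the tool's axes as they then stand; what a row does not reach is not made up. A row lasts 1/12 s, in which the tool goes at most 41.7 mm and 7.16 degrees, less where a joint would pass 70% of its speed; a pose out of reach is approached as far as the arm can. A call is refused whole if a number of a shift passes 4.17 or a number of a turn 7.16, either way. A call with a gripper value outside its range is refused whole. "grip" is the finger opening in cm, from 0 to 8.76, set as the call begins (left out, the last holds). The fingers move at their own pace and stop on an object; the grip force is fixed at half the most. Time passes only in rows, so rows that do not move let the fingers close. It gives the time, the measured TCP pose, the force, the opening and the grip force at its end, in the units of the state.
- get_obs(): the state, without advancing time (a new reading comes with each control period).
- snapshot(name): name is "scene" or "top"; returns a dict with "frame" (400x640x3 uint8, red, green, blue), "fx", "fy", "cx", "cy" (pixels), "position" and "attitude" of the camera in the world. Camera axes: x right, y down, z forward; pixel columns grow to the right and rows downward; lengths in m; the calibration is good to about 2 mm. A picture is of the moment at which its call begins. There is no depth.
- close_job(): hands the job in; it is judged then, once.
Trained networks look in the newest picture that a camera, given by its name, has taken for a name from the list of things; names that differ only in an ending like _2 or _b are one class to them, and where a whole thing is asked for, a point or a joint stands for the part that bears it (a point fixed in the world has none). Each returns a list of dicts, best first, with "score" (0 to 1); they miss things now and then, are a little off and sometimes report something else, mostly with a low value. They report only what shows in the picture. A call takes as long as a camera call. They do not tell look-alikes from the thing itself.
- spot_in(camera, thing): "position" ([x, y, z] in m, in world coordinates, good to about 4 mm: the middle of the surface that is visible of it).
- spot_point(camera, thing): "position" ([x, y, z] in m, in world coordinates, good to about 4 mm: a listed point, or the origin of a listed thing).
The state is a dict: "clock": time; "joint_pos": joint angles; "qvel": joint speeds; "tau": joint torques, N m; "tool_pos": TCP position; "orientation": TCP orientation; "force": force on the tool from outside, world axes, zero at the start; "moment": the same for the moment, N m; "opening": finger opening in m; "gripper_force": force on a finger pad.
Only numpy, scipy, OpenCV 4.12 (cv2) and the standard library are available. Lean on these libraries where they do the work, as an engineer would, in place of code of your own. Each camera call takes 0.05 s, during which the arm holds its last target. There are 200 camera calls.

TASK

The yellow tape roll lies at the back of the plywood rack, behind the amber varnish jar and the cream pot. Stand jar and pot aside on the cork mat, put the yellow roll on the middle of the green disc and the blue roll flat on the rear place of the rack instead, and only then put the jar and the pot back, each exactly where it stood. Keep the jar and the pot upright all the time, and leave the small white chuck and the bone blank where they are.

Things in the scene. Friction and masses are not known exactly. Their poses are not given: they have to be found in the camera images.
- rack: fixed plywood rack 242x92x30 mm; origin under its centre, x axis to its rear, front (-x) open. Floor top z=6 mm; lane 72 mm wide; side and rear wall tops z=30, rear wall face x=+111. Places on y=0, marked by dark 66 mm rings: front x=-84 and middle x=-14 (jar and pot, either way round), rear x=+54 (yellow roll). No finger room beside a roll on the rear place: grip it along the lane
- mat: cork mat fixed flat on the bench, 220 (its x) x 100 (its y) x 3 mm, origin under its centre: the side area where jar and pot stand meanwhile (anywhere on it)
- coaster: green plastic disc fixed on the bench, 76 mm across, 4 mm thick, origin under its centre
- varnish_jar: amber varnish jar with a black lid and a paper label, round, 50 mm across, 90 mm tall, 0.13 kg, upright; origin at the centre of its underside, z up
- shellac_jar: cream glazed open pot, round, 58 mm across, 72 mm tall, 0.14 kg, upright; origin at the centre of its underside, z up
- tape_yellow: yellow tape roll lying flat, 47 mm across, 20 mm high, origin at the centre of its underside, z up
- tape_blue: light blue tape roll lying flat on the bench, ring 58 mm across outside, 22 mm high, a short tail of tape sticks out at its +x side. Origin on the underside, 6 mm from the ring's centre: the ring's centre is at x = -6 mm, y = 0 in its own frame; z up
- drill_chuck: small white domed chuck standing on the bench, 18 mm across, 29 mm tall, origin at the centre of its underside; bystander
- bone_blank: cream bone blank lying on the bench, 49 x 36 mm over its corners, 9 mm high, origin at the centre of its underside; bystander
Things that resemble listed ones, but are neither listed nor needed, are in the scene too. What is meant by the tape_yellow is not pink, purple or turquoise, and is the smaller of those in its own colour.

How it is judged:
By the outcome, as a careful person would: the job done as asked, in the order asked, and still so for the second after the job is handed in, with the robot touching nothing.
It also fails if it takes over 147 s, if anything falls off the work surface, if the arm or the gripper's body presses on something with over 40 N, if the wrist force passes 120 N, or if a joint passes its speed limit or range.

## Working session

There is one attempt and no reset: what is moved stays moved. The work goes in short steps, Python scripts to look and compute and a tool call to move; the robot and the scene stay as the last step left them, time stands still between calls to the robot, and variables do not carry over. Pictures are saved under pics/ and viewed, at most 14 in all, crops included, and the job is handed in when it is done.

Besides the shell and the picture viewer there is one more tool, called after ">>>" in YAML: its name, and indented under it one key for each argument. play_rows: Moves the arm, as the interface text tells. Its arguments: {"type":"object","properties":{"plan":{"type":"array","items":{"type":"array","items":{"type":"number"}}},"grip":{"type":"number"}},"required":["plan"]}

```bash
mkdir -p pics; ls; python3 - <<'E'
from plant import *
import cv2
for c in ("scene","top"):
    s=snapshot(c); cv2.imwrite(f"pics/{c}0.png",s["frame"][:,:,::-1])
    print(c,s["fx"],s["fy"],s["cx"],s["cy"],s["position"],s["attitude"])
    for t in ["rack","mat","coaster","varnish_jar","shellac_jar","tape_yellow","tape_blue","drill_chuck","bone_blank"]:
        print(t,[(round(d["score"],2),[round(float(v),4) for v in d["position"]]) for d in spot_point(c,t)][:4])
print(get_obs())
E
```

```text
pics
scene 446.0581100437108 446.0581100437108 320.6427053609166 204.78508162174975 [0.02186017 0.50112925 0.43602937] [-117.00696767   -0.79288042 -130.64548137]
rack []
mat [(0.85, [0.5464, 0.2017, -0.0004])]
coaster [(0.79, [0.5455, -0.2183, -0.0001]), (0.26, [0.4564, 0.0116, 0.0072])]
varnish_jar [(0.72, [0.4588, 0.0114, 0.0048])]
shellac_jar [(0.97, [0.538, 0.0112, 0.0038])]
tape_yellow [(0.8, [0.7532, 0.068, 0.0012]), (0.79, [0.5982, -0.1099, -0.0013]), (0.75, [0.6026, 0.0083, 0.0014]), (0.63, [0.7339, -0.012, 0.0018])]
tape_blue [(0.93, [0.6463, -0.2087, 0.0003])]
drill_chuck [(0.67, [0.5586, 0.1124, -0.0035]), (0.44, [0.5361, 0.011, 0.0036])]
bone_blank [(0.61, [0.5027, -0.1115, 0.0023])]
top 510.9054224655783 510.9054224655783 314.5753141654604 189.6143479069994 [ 0.53351802 -0.0221079   1.00395018] [-176.19256462    0.4285771   -89.90190022]
rack [(0.74, [0.5448, 0.0079, -0.0046])]
mat [(0.84, [0.5477, 0.204, 0.0027])]
coaster [(0.59, [0.5452, -0.2175, -0.002]), (0.58, [0.5059, -0.1113, -0.001]), (0.26, [0.4575, 0.0165, 0.0066])]
varnish_jar [(0.92, [0.4572, 0.0134, 0.0067]
[... 317 characters left out ...]
05, -0.1086, -0.0018])]
{'clock': 1.0, 'joint_pos': array([-4.68067642e+01,  2.05455439e+01,  6.81681135e-01, -3.35281578e-04,
       -7.01362688e+01, -1.65056842e+01]), 'qvel': array([-0.07397322, -0.03959396,  0.04991319, -0.03818507, -0.01007137,
       -0.04849267]), 'tau': array([ 3.24339844e-04, -5.82394516e+01,  2.93307477e+01,  7.00264335e+00,
        1.23583811e-02,  3.66975451e-05]), 'tool_pos': array([ 0.30311764, -0.60308147,  0.2455673 ]), 'orientation': array([ 1.79999784e+02,  2.64964401e-04, -1.53312562e+02]), 'force': array([-0.5690459 ,  0.13496152, -0.45823752]), 'moment': array([ 0.00061368, -0.01816528,  0.0136375 ]), 'gripper_force': 0.0, 'opening': 0.08761310545205328}
```

View pics/scene0.png

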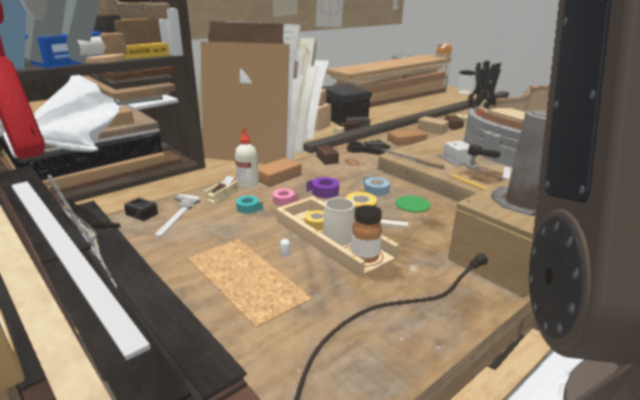

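View pics/top0.png

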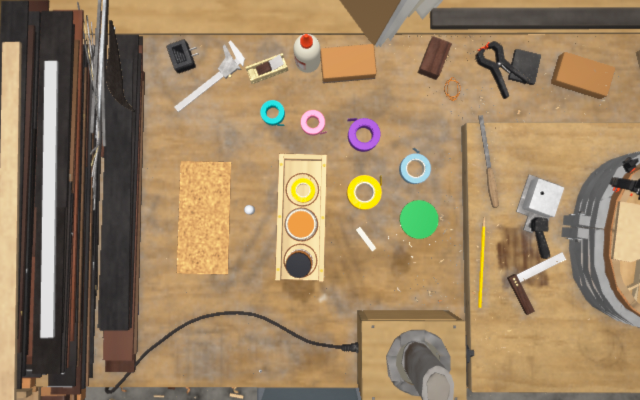

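The scene view shows the rack holding the jar at (367,235), the pot at (339,220) and a yellow roll at (316,217), with the mat at (248,280) and the green disc at (412,204).

Yellow candidates in the top view:
- (302,190), inside the rack and smaller.
- (364,192), on the bench and larger.

The smaller roll in the rack fits "smaller of its own colour" and lies at the rear place. I'll confirm it in an enlarged crop, along with the blue roll's tail.

```bash
cat > h.py <<'E'
import numpy as np, cv2
from scipy.spatial.transform import Rotation as R
from plant import *
def cam(c):
    s=snapshot(c); s["R"]=R.from_euler("xyz",s["attitude"],degrees=True).as_matrix(); return s
def w(s,uv,z):
    uv=np.atleast_2d(np.asarray(uv,float)); d=np.c_[(uv[:,0]-s["cx"])/s["fx"],(uv[:,1]-s["cy"])/s["fy"],np.ones(len(uv))]@s["R"].T
    p=s["position"]; return p+d*((z-p[2])/d[:,2])[:,None]
def px(s,P):
    q=(np.atleast_2d(P)-s["position"])@s["R"]; return np.c_[q[:,0]/q[:,2]*s["fx"]+s["cx"],q[:,1]/q[:,2]*s["fy"]+s["cy"]]
def blob(s,win,lo,hi):
    x0,y0,x1,y1=win; h=cv2.cvtColor(s["frame"][y0:y1,x0:x1],cv2.COLOR_RGB2HSV); m=cv2.inRange(h,lo,hi)
    n,l,st,_=cv2.connectedComponentsWithStats(m); k=1+np.argmax(st[1:,4]); c=max(cv2.findContours((l==k).astype(np.uint8),0,1)[0],key=len)
    return c[:,0]+[x0,y0]
def circ(P):
    A=np.c_[P[:,:2],np.ones(len(P))]; a=np.linalg.lstsq(A,(P[:,:2]**2).sum(1),rcond=None)[0]; c=a[:2]/2; return c,np.sqrt(a[2]+c@c)
E
python3 - <<'E'
from h import *
s=cam("top"); f=s["frame"][:,:,::-1]
a=cv2.resize(f[145:290,265:385],None,fx=4,fy=4,interpolation=cv2.INTER_CUBIC)
b=cv2.resize(f[145:245,390:445],None,fx=5.8,fy=5.8,interpolation=cv2.INTER_CUBIC)[:580]
cv2.imwrite("pics/crop1.png",np.hstack([a,b])[:600,:800])
for n,win,lo,hi,z in [("yellow",(280,165,330,215),(22,150,120),(35,255,255),.026),("bigyellow",(340,165,390,215),(22,150,120),(35,255,255),.02),
  ("blue",(395,145,440,185),(92,40,100),(115,255,255),.022),("green",(390,190,450,245),(50,120,60),(85,255,255),.004),("pot",(280,200,325,242),(5,100,120),(21,255,255),.07),("lid",(280,245,320,280),(0,0,0),(180,255,70),.096)]:
    c=blob(s,win,lo,hi); print(n,*circ(w(s,c,z)), c.min(0),c.max(0))
m=blob(s,(150,150,240,285),(8,90,120),(25,255,255)); r=cv2.minAreaRect(w(s,m,.003)[:,:2].astype(np.float32)); print("mat",r)
m=blob(s,(240,200,258,220),(0,0,170),(180,60,255)); print("chuck",w(s,m,.015).mean(0))
m=blob(s,(350,220,385,255),(0,0,180),(180,70,255)); print("bone",w(s,m,.009).mean(0),m.min(0),m.max(0))
E
```

```text
yellow [0.59828106 0.00814155] 0.022567346559226566 [291 178] [314 202]
bigyellow [ 0.59565875 -0.11105126] 0.033366289146139844 [347 175] [381 209]
blue [ 0.64156747 -0.20789727] 0.029156470684944678 [400 149] [430 183]
green [ 0.54293781 -0.21766525] 0.03619962346326493 [400 200] [437 238]
pot [0.53322217 0.0105681 ] 0.023287166375203134 [288 211] [313 237]
lid [0.46115717 0.01347089] 0.02015748342383874 [286 253] [310 276]
mat ((0.5474579334259033, 0.2215994894504547), (0.2636910378932953, 0.17628160119056702), 0.6615175008773804)
chuck [0.56168986 0.11391301 0.015     ]
bone [ 0.50490522 -0.11347754  0.009     ] [356 227] [375 250]
```

View pics/crop1.png

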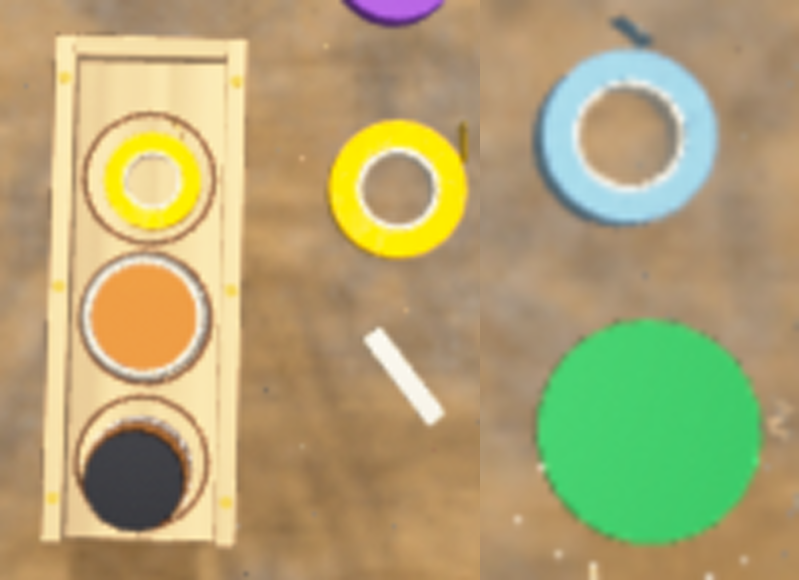

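The crop confirms it: the small yellow roll inside the rack, at crop (152,180), lies on the rear ring. The one at crop (398,188) is larger and on the bench. The blue roll's tail points to world +x, at crop (632,30).

Next: the rack pose, and how tall the box and cylinder are on my way in.

```bash
python3 - <<'E'
from h import *
s=cam("top"); t=cam("scene")
c=np.array([[57,37],[248,40],[233,545],[42,540]])/4+[265-.4,145-.4]
P=w(s,c,.03)[:,:2]; print("rack corners",P.round(4).tolist()); print("centre",P.mean(0),"len",np.linalg.norm(P[0]-P[3]),np.linalg.norm(P[1]-P[2]),"wid",np.linalg.norm(P[0]-P[1]))
d=(P[0]-P[3])+(P[1]-P[2]); print("yaw",np.degrees(np.arctan2(d[1],d[0])))
for n,q,r in [("rear",(150,178),66),("mid",(145,318),58),("front",(142,465),66)]: print(n,w(s,np.array(q)/4+[264.6,144.6],.006 if n!="mid" else .078))
m=blob(s,(282,205,320,245),(0,0,150),(180,70,255)); print("rim",circ(w(s,cv2.convexHull(m)[:,0],.078)))
# mat edges
print("mat",w(s,[(180,162),(231,163),(229,274),(178,273)],.003)[:,:2].round(3).tolist())
# box corners / cylinder
for z in (.08,.12,.16): print(z,"box",w(s,[(358,312),(467,321)],z)[:,:2].round(3).tolist(),"scene box",w(t,[(463,205),(540,228)],z)[:,:2].round(3).tolist(),"disc",w(s,[(420,350)],z)[0,:2].round(3))
for z in (.2,.25,.3,.35,.4): print(z,"cyltop top",w(s,[(440,392)],z)[0,:2].round(3),"scene",w(t,[(528,112)],z)[0,:2].round(3))
E
```

```text
rack corners [[0.6671, 0.054], [0.6657, -0.0377], [0.4257, -0.0306], [0.4278, 0.0596]]
centre [0.5465787 0.0113268] len 0.2393181805664799 0.24008059099769008 wid 0.09170310818349524
yaw -1.507435843260963
rear [[0.6009006  0.00990178 0.006     ]]
mid [[0.53258883 0.00964213 0.078     ]]
front [[0.4613782  0.01331761 0.006     ]]
rim (array([0.53321876, 0.01007653]), np.float64(0.028232596474588575))
mat [[0.654, 0.251], [0.653, 0.15], [0.435, 0.152], [0.437, 0.251]]
0.08 box [[0.376, -0.093], [0.361, -0.287]] scene box [[0.389, -0.153], [0.262, -0.179]] disc [ 0.31  -0.202]
0.12 box [[0.383, -0.09], [0.369, -0.275]] scene box [[0.348, -0.08], [0.235, -0.103]] disc [ 0.32  -0.195]
0.16 box [[0.39, -0.087], [0.376, -0.264]] scene box [[0.306, -0.006], [0.208, -0.026]] disc [ 0.33  -0.187]
0.2 cyltop top [ 0.276 -0.209] scene [ 0.42  -0.396]
0.25 cyltop top [ 0.292 -0.197] scene [ 0.336 -0.206]
0.3 cyltop top [ 0.308 -0.186] scene [ 0.251 -0.016]
0.35 cyltop top [ 0.324 -0.174] scene [0.167 0.174]
0.4 cyltop top [ 0.34  -0.162] scene [0.083 0.364]
```

Findings for the way in:
- The cylinder top is at about z=0.255, near (0.31,-0.20).
- The rack centre is (0.5466,0.0113) with yaw about -1.5°.

I'll rise first, turn to yaw 180, then go above the jar.

>>> play_rows:
  plan:
    - [0,0,-3,0,0,6.67]
    - [0,0,-3,0,0,6.67]
    - [0,0,-3,0,0,6.67]
    - [0,0,-3,0,0,6.67]
    - [-1,3.85,0,0,0,0]
    - [-1,3.85,0,0,0,0]
    - [-1,3.85,0,0,0,0]
    - [-1,3.85,0,0,0,0]
    - [-1,3.85,0,0,0,0]
    - [-1,3.85,0,0,0,0]
    - [-1,3.85,0,0,0,0]
    - [-1,3.85,0,0,0,0]
    - [-1,3.85,0,0,0,0]
    - [-1,3.85,0,0,0,0]
    - [-1,3.85,0,0,0,0]
    - [-1,3.85,0,0,0,0]
    - [-1,3.85,0,0,0,0]
    - [-1,3.85,0,0,0,0]
    - [-1,3.85,0,0,0,0]
    - [-1,3.85,0,0,0,0]
  grip: 8.7

```text
clock: 2.82
tool_pos: [0.4629, 0.015, 0.3662]
orientation: [180.0, 0.1, -180.0]
force: [1.8, -0.6, -1.1]
opening: 0.087
gripper_force: 0.0
```

>>> play_rows:
  plan:
    - [0.05,-0.1,2,0,0,0]
    - [0.04,-0.1,4,0,0,0]
    - [0,0,4,0,0,0]
    - [0,0,4,0,0,0]
    - [0,0,4,0,0,0]
    - [0,0,4,0,0,0]
    - [0,0,4,0,0,0]
    - [0,0,2.6,0,0,0]
    - [0,0,1.4,0,0,0]
    - [0,0,0.6,0,0,0]
    - [0,0,0,0,0,0]
    - [0,0,0,0,0,0]

```text
clock: 3.82
tool_pos: [0.4627, 0.0111, 0.0602]
orientation: [180.0, 0.0, -180.0]
force: [0.2, -0.8, -0.2]
opening: 0.0873
gripper_force: 0.0
```

>>> play_rows:
  plan:
    - [0,0,0,0,0,0]
    - [0,0,0,0,0,0]
    - [0,0,0,0,0,0]
    - [0,0,0,0,0,0]
    - [0,0,0,0,0,0]
    - [0,0,0,0,0,0]
    - [0,0,0,0,0,0]
    - [0,0,0,0,0,0]
  grip: 4.0

```text
clock: 4.48
tool_pos: [0.4624, 0.0111, 0.0598]
orientation: [180.0, 0.0, -180.0]
force: [-1.6, 1.4, 5.0]
opening: 0.0491
gripper_force: 30.0
```

>>> play_rows:
  plan:
    - [0,0,-1,0,0,0]
    - [0,0,-2.5,0,0,0]
    - [0,0,-3,0,0,0]
    - [0,0,-2.5,0,0,0]
    - [0,0,-1,0,0,0]
    - [-0.2,1,0,0,0,0]
    - [-0.5,2.5,0,0,0,0]
    - [-0.6,3.5,0,0,0,0]
    - [-0.7,3.8,0,0,0,0]
    - [-0.6,3.4,0,0,0,0]
    - [-0.4,2.5,0,0,0,0]
    - [-0.2,1.2,0,0,0,0]
    - [-0.1,0.5,0,0,0,0]
    - [0,0,2,0,0,0]
    - [0,0,3,0,0,0]
    - [0,0,2.5,0,0,0]
    - [0,0,1.5,0,0,0]
    - [0,0,0.8,0,0,0]
    - [0,0,0.4,0,0,0]
    - [0,0,0,0,0,0]

```text
clock: 6.15
tool_pos: [0.4948, 0.1941, 0.0576]
orientation: [-179.9, -0.1, 180.0]
force: [-0.6, 0.1, -1.8]
opening: 0.049
gripper_force: 30.0
```

>>> play_rows:
  plan:
    - [0,0,0,0,0,0]
    - [0,0,0.05,0,0,0]
    - [0,0,0,0,0,0]

```text
clock: 6.4
tool_pos: [0.4953, 0.195, 0.0575]
orientation: [180.0, 0.0, 180.0]
force: [-0.1, 0.5, -2.1]
opening: 0.0493
gripper_force: 30.0
```

>>> play_rows:
  plan:
    - [0,0,0,0,0,0]
    - [0,0,0,0,0,0]
    - [0,0,0,0,0,0]
    - [0,0,0,0,0,0]
    - [0,0,0,0,0,0]
    - [0,0,0,0,0,0]
    - [0,0,-1.3,0,0,0]
    - [0,0,-4,0,0,0]
    - [0,0,-4,0,0,0]
    - [0,0,-4,0,0,0]
  grip: 8.7

```text
clock: 7.23
tool_pos: [0.4947, 0.1945, 0.1914]
orientation: [-179.9, -0.1, -180.0]
force: [-0.1, 1.2, 0.6]
opening: 0.0873
gripper_force: 0.0
```

>>> play_rows:
  plan:
    - [-0.7,-3.4,0,0,0,0]
    - [-0.8,-4,0,0,0,0]
    - [-0.8,-4,0,0,0,0]
    - [-0.8,-4,0,0,0,0]
    - [-0.7,-3,0,0,0,0]
    - [0,0,2,0,0,0]
    - [0,0,4,0,0,0]
    - [0,0,3.5,0,0,0]
    - [0,0,2.4,0,0,0]
    - [0,0,0.9,0,0,0]
    - [0,0,0.4,0,0,0]
    - [0,0,0,0,0,0]
    - [0,0,0,0,0,0]

```text
clock: 8.32
tool_pos: [0.5342, 0.0114, 0.0594]
orientation: [180.0, 0.1, -180.0]
force: [0.4, -0.6, 1.0]
opening: 0.087
gripper_force: 0.0
```

>>> play_rows:
  plan:
    - [0,0,0,0,0,0]
    - [0,0,0,0,0,0]
    - [0,0,0,0,0,0]
    - [0,0,0,0,0,0]
    - [0,0,0,0,0,0]
    - [0,0,0,0,0,0]
    - [0,0,0,0,0,0]
  grip: 5.0

```text
clock: 8.9
tool_pos: [0.5333, 0.0111, 0.0585]
orientation: [180.0, 0.0, -180.0]
force: [-1.0, -0.4, 4.5]
opening: 0.0572
gripper_force: 30.0
```

>>> play_rows:
  plan:
    - [0,0,-1,0,0,0]
    - [0,0,-2.5,0,0,0]
    - [0,0,-3,0,0,0]
    - [0,0,-2.5,0,0,0]
    - [0,0,-1,0,0,0]
    - [-0.8,1,0,0,0,0]
    - [-1.4,2.6,0,0,0,0]
    - [-1.4,3.6,0,0,0,0]
    - [-1.4,3.8,0,0,0,0]
    - [-1,3.4,0,0,0,0]
    - [-0.6,2.5,0,0,0,0]
    - [-0.4,1.2,0,0,0,0]
    - [-0.2,0.5,0,0,0,0]
    - [0,0,2,0,0,0]
    - [0,0,3,0,0,0]
    - [0,0,2.5,0,0,0]
    - [0,0,1.5,0,0,0]
    - [0,0,0.8,0,0,0]
    - [0,0,0.4,0,0,0]
    - [0,0,0.05,0,0,0]

```text
clock: 10.57
tool_pos: [0.6048, 0.1961, 0.0559]
orientation: [-179.9, -0.1, 180.0]
force: [-0.1, 0.4, -0.9]
opening: 0.0574
gripper_force: 30.0
```

>>> play_rows:
  plan:
    - [0,0,0,0,0,0]
    - [0,0,0,0,0,0]

```text
clock: 10.73
tool_pos: [0.6055, 0.1969, 0.0562]
orientation: [180.0, 0.1, 180.0]
force: [-0.4, 0.1, -0.7]
opening: 0.0567
gripper_force: 30.0
```

>>> play_rows:
  plan:
    - [0,0,0,0,0,0]
    - [0,0,0,0,0,0]
    - [0,0,0,0,0,0]
    - [0,0,0,0,0,0]
    - [0,0,0,0,0,0]
    - [0,0,0,0,0,0]
    - [0,0,-1.3,0,0,0]
    - [0,0,-4,0,0,0]
    - [0,0,-4,0,0,0]
    - [0,0,-4,0,0,0]
    - [0,0,0,0,0,0]
  grip: 8.7

```text
clock: 11.65
tool_pos: [0.609, 0.1985, 0.198]
orientation: [179.7, 0.7, -179.9]
force: [1.8, 0.7, 2.2]
opening: 0.087
gripper_force: 0.0
```

```bash
python3 - <<'E'
from h import *
s=cam("top"); t=cam("scene")
a=s["frame"][120:300,160:460]; b=t["frame"][150:330,180:480]
cv2.imwrite("pics/v2.png",cv2.resize(np.vstack([a,b])[:,:,::-1],None,fx=1.65,fy=1.65,interpolation=cv2.INTER_CUBIC))
print(get_obs()["tool_pos"])
c=blob(s,(280,165,330,215),(22,150,120),(35,255,255)); print(circ(w(s,c,.026)))
E
```

```text
[0.60601152 0.19759492 0.19118254]
(array([0.59820385, 0.00811203]), np.float64(0.02251478558846932))
```

View pics/v2.png

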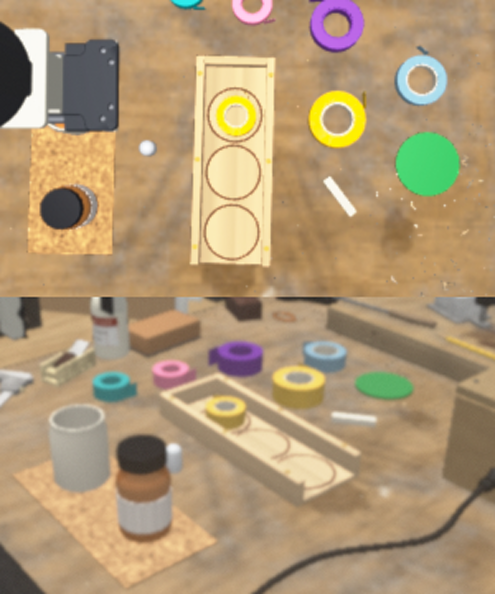

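Jar (144,490) and pot (78,447) stand on the mat in the lower panel, and the rack now holds only the yellow roll, at (235,116) in the upper panel. Next I move above it, turn the fingers along the lane and narrow the opening.

>>> play_rows:
  plan:
    - [0.1,-3,0,0,0,0]
    - [0.1,-4,0,0,0,0]
    - [0.2,-4,0,0,0,0]
    - [0.1,-4,0,0,0,0]
    - [0.1,-3.8,0,0,0,0]
    - [0,0,0,0,0,-7]
    - [0,0,0,0,0,-7]
    - [0,0,0,0,0,-7]
    - [0,0,0,0,0,-7]
    - [0,0,0,0,0,-7]
    - [0,0,0,0,0,-7]
    - [0,0,0,0,0,-7]
    - [0,0,0,0,0,-7]
    - [0,0,0,0,0,-7]
    - [0,0,0,0,0,-7]
    - [0,0,0,0,0,-7]
    - [0,0,0,0,0,-7]
    - [0,0,0,0,0,-6]
    - [0,0,0,0,0,0]
  grip: 6.0

```text
clock: 13.33
tool_pos: [0.5984, 0.0088, 0.1872]
orientation: [179.9, -0.0, -89.7]
force: [0.2, 0.1, 0.6]
opening: 0.0602
gripper_force: 0.0
```

>>> play_rows:
  plan:
    - [0,0,2,0,0,0]
    - [0,0,4,0,0,0]
    - [0,0,3,0,0,0]
    - [0,0,1,0,0,0]
    - [0,0,0,0,0,0]
    - [0,0,0,0,0,0]
    - [0,0,0,0,0,0]

```text
clock: 13.92
tool_pos: [0.6004, 0.0092, 0.0903]
orientation: [-179.9, 0.0, -90.0]
force: [-0.1, 0.1, 1.2]
opening: 0.0598
gripper_force: 0.0
```

```bash
python3 - <<'E'
from h import *
t=cam("scene"); o=get_obs(); print(o["tool_pos"],o["orientation"],o["opening"])
cv2.imwrite("pics/v3.png",cv2.resize(t["frame"][130:300,240:460,::-1],None,fx=3,fy=3,interpolation=cv2.INTER_CUBIC))
E
```

```text
[0.60049976 0.00930237 0.09052369] [-1.79829489e+02  3.37372971e-02 -9.00081659e+01] 0.059882022934998044
```

View pics/v3.png

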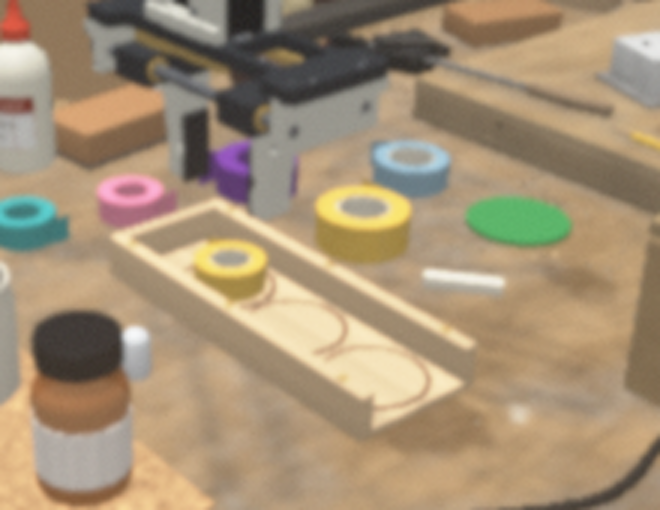

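The fingers straddle the yellow roll along the lane and clear the rear wall. I'll descend and grip.

>>> play_rows:
  plan:
    - [0,0,1.5,0,0,0]
    - [0,0,2,0,0,0]
    - [0,0,1.5,0,0,0]
    - [0,0,0.7,0,0,0]
    - [0,0,0.4,0,0,0]
    - [0,0,0,0,0,0]
    - [0,0,0,0,0,0]

```text
clock: 14.55
tool_pos: [0.5999, 0.0092, 0.0287]
orientation: [-179.9, 0.0, -90.0]
force: [-0.1, 0.9, 0.9]
opening: 0.0601
gripper_force: 0.0
```

>>> play_rows:
  plan:
    - [0,0,0,0,0,0]
    - [0,0,0,0,0,0]
    - [0,0,0,0,0,0]
    - [0,0,0,0,0,0]
    - [0,0,0,0,0,0]
    - [0,0,0,0,0,0]
  grip: 3.8

```text
clock: 15.05
tool_pos: [0.5997, 0.0091, 0.0283]
orientation: [-179.9, 0.0, -90.0]
force: [-1.3, 0.4, 6.1]
opening: 0.0459
gripper_force: 30.0
```

>>> play_rows:
  plan:
    - [0,0,-1.5,0,0,0]
    - [0,0,-3,0,0,0]
    - [0,0,-3,0,0,0]
    - [0,0,-1.5,0,0,0]
    - [1,0.25,0,0,0,0]
    - [2.5,0.6,0,0,0,0]
    - [3.5,0.85,0,0,0,0]
    - [4,1,0,0,0,0]
    - [4,1,0,0,0,0]
    - [3.7,0.9,0,0,0,0]
    - [2.5,0.6,0,0,0,0]
    - [1.5,0.35,0,0,0,0]
    - [0,0,2,0,0,0]
    - [0,0,3,0,0,0]
    - [0,0,2.3,0,0,0]
    - [0,0,1.2,0,0,0]
    - [0,0,0.5,0,0,0]
    - [0,0,0,0,0,0]
    - [0,0,0,0,0,0]

```text
clock: 16.63
tool_pos: [0.5433, -0.2182, 0.0272]
orientation: [180.0, 0.0, -90.0]
force: [-0.2, -0.9, 0.5]
opening: 0.0457
gripper_force: 30.0
```

>>> play_rows:
  plan:
    - [0,0,0.1,0,0,0]
    - [0,0,0,0,0,0]
    - [0,0,0,0,0,0]

```text
clock: 16.88
tool_pos: [0.5438, -0.218, 0.0267]
orientation: [-180.0, 0.0, -90.0]
force: [-0.6, 0.5, -0.2]
opening: 0.0455
gripper_force: 30.0
```

>>> play_rows:
  plan:
    - [0,0,0,0,0,0]
    - [0,0,0,0,0,0]
    - [0,0,0,0,0,0]
    - [0,0,0,0,0,0]
    - [0,0,-1,0,0,0]
    - [0,0,-4,0,0,0]
    - [0,0,-4,0,0,0]
    - [0,0,-4,0,0,0]
    - [-4,0,0,0,0,0]
    - [-4,0,0,0,0,0]
    - [-4,0,0,0,0,0]
    - [-4,0,0,0,0,0]
    - [-4,0,0,0,0,0]
    - [0,0,0,0,0,0]
    - [0,0,0,0,0,0]
  grip: 7.0

```text
clock: 18.13
tool_pos: [0.5438, -0.0159, 0.1576]
orientation: [-179.9, 0.0, -89.8]
force: [0.8, -1.1, 0.2]
opening: 0.0696
gripper_force: 0.0
```

```bash
python3 - <<'E'
from h import *
s=cam("top"); t=cam("scene"); print(get_obs()["tool_pos"])
a=cv2.resize(s["frame"][140:250,385:455],None,fx=5,fy=5,interpolation=cv2.INTER_CUBIC)
b=cv2.resize(t["frame"][160:225,345:445],None,fx=4.2,fy=4.2,interpolation=cv2.INTER_CUBIC); b=cv2.copyMakeBorder(b,0,550-b.shape[0],0,0,0)
cv2.imwrite("pics/v4.png",np.hstack([a,b])[:,:,::-1])
g=blob(s,(390,190,450,245),(45,80,40),(90,255,255)); print("green",circ(w(s,cv2.convexHull(g)[:,0],.004)))
y=blob(s,(400,195,440,240),(20,120,110),(36,255,255)); print("yellow",circ(w(s,y,.024)))
b=blob(s,(395,145,440,190),(92,40,140),(115,255,255)); print("blue",circ(w(s,b,.022)))
for c in ("scene","top"): print([(d["score"],d["position"]) for n in ("tape_blue","tape_yellow","coaster") for d in spot_point(c,n)])
E
```

```text
[ 0.54362208 -0.01804641  0.15712384]
green (array([ 0.54313611, -0.21786992]), np.float64(0.037815652559320734))
yellow (array([ 0.5445032 , -0.21816748]), np.float64(0.023928649300264136))
blue (array([ 0.64052334, -0.20817678]), np.float64(0.02843888982767187))
[(0.77, [0.6452, -0.2097, 0.0033]), (0.19, [0.5048, -0.1147, 0.0034]), (0.97, [0.7545, 0.0694, -0.0005]), (0.87, [0.7304, -0.0059, 0.0015]), (0.85, [0.707, -0.1083, -0.001]), (0.57, [0.5469, -0.2214, -0.0006]), (0.56, [0.5955, -0.1114, -0.0047]), (0.62, [0.5419, -0.2202, 0.0002])]
[(0.65, [0.648, -0.212, -0.0035]), (0.97, [0.5979, -0.1083, -0.0017]), (0.94, [0.7311, -0.0145, -0.0013]), (0.79, [0.7532, 0.0668, -0.001]), (0.7, [0.6472, -0.2129, -0.0013]), (0.67, [0.7102, -0.1101, -0.0031]), (0.59, [0.5437, -0.2183, 0.0024]), (0.3, [0.6076, 0.1999, 0.0068]), (0.73, [0.5437, -0.2177, -0.0007])]
```

View pics/v4.png

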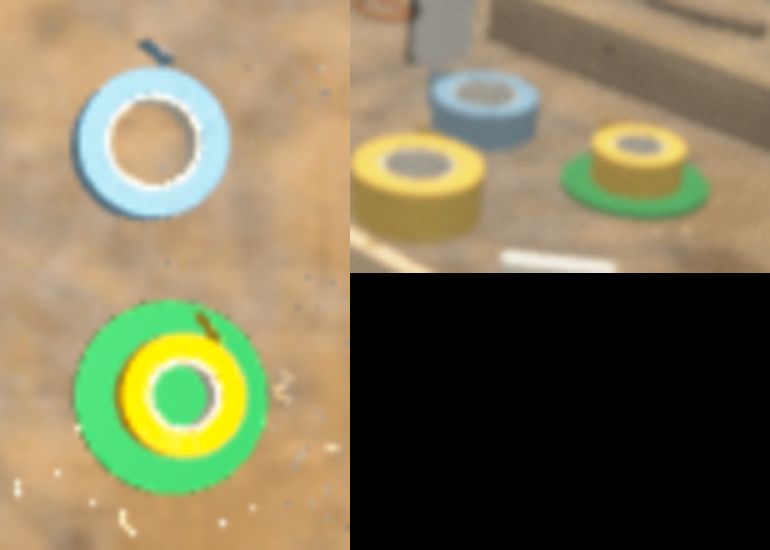

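In the left panel the yellow roll, at (183,396), sits on the disc within about 1.4 mm of its middle after correcting for parallax. The blue roll is at (153,142) with its tail at (155,52), towards +x. I grip it at 45° to the tail, so the tail stays clear of the pads and later of the rack walls.

>>> play_rows:
  plan:
    - [3.17,-1.62,0,0,0,0]
    - [3.17,-1.62,0,0,0,0]
    - [3.17,-1.62,0,0,0,0]
    - [3.17,-1.62,0,0,0,0]
    - [3.17,-1.62,0,0,0,0]
    - [3.17,-1.62,0,0,0,0]
    - [0,0,0,0,0,-6.43]
    - [0,0,0,0,0,-6.43]
    - [0,0,0,0,0,-6.43]
    - [0,0,0,0,0,-6.43]
    - [0,0,0,0,0,-6.43]
    - [0,0,0,0,0,-6.43]
    - [0,0,0,0,0,-6.43]
    - [0,0,2,0,0,0]
    - [0,0,4,0,0,0]
    - [0,0,2,0,0,0]
    - [0,0,0,0,0,0]
    - [0,0,0,0,0,0]
  grip: 7.2

```text
clock: 20.03
tool_pos: [0.6401, -0.2089, 0.0756]
orientation: [179.9, 0.1, -45.0]
force: [0.4, -0.4, 0.6]
opening: 0.0723
gripper_force: 0.0
```

>>> play_rows:
  plan:
    - [0,0,1.5,0,0,0]
    - [0,0,2,0,0,0]
    - [0,0,1.2,0,0,0]
    - [0,0,0.5,0,0,0]
    - [0,0,0.1,0,0,0]
    - [0,0,0,0,0,0]
    - [0,0,0,0,0,0]

```text
clock: 20.62
tool_pos: [0.6418, -0.2084, 0.0249]
orientation: [-179.9, -0.1, -45.0]
force: [-0.9, -0.5, 0.0]
opening: 0.0719
gripper_force: 0.0
```

>>> play_rows:
  plan:
    - [0,0,0,0,0,0]
    - [0,0,0,0,0,0]
    - [0,0,0,0,0,0]
    - [0,0,0,0,0,0]
    - [0,0,0,0,0,0]
    - [0,0,0,0,0,0]
  grip: 5.0

```text
clock: 21.12
tool_pos: [0.6412, -0.2082, 0.0242]
orientation: [-180.0, -0.0, -45.0]
force: [-0.2, 1.1, 6.1]
opening: 0.0567
gripper_force: 30.0
```

>>> play_rows:
  plan:
    - [0,0,-1.5,0,0,0]
    - [0,0,-3.5,0,0,0]
    - [0,0,-3.5,0,0,0]
    - [0,0,-1.5,0,0,0]
    - [0,0,0,0,0,6.43]
    - [0,0,0,0,0,6.43]
    - [0,0,0,0,0,6.43]
    - [0,0,0,0,0,6.43]
    - [0,0,0,0,0,6.43]
    - [0,0,0,0,0,6.43]
    - [0,0,0,0,0,6.43]
    - [-1,0.2,0,0,0,0]
    - [-2.5,0.5,0,0,0,0]
    - [-3.5,0.6,0,0,0,0]
    - [-4,0.8,0,0,0,0]
    - [-4,0.7,0,0,0,0]
    - [-3.5,0.6,0,0,0,0]
    - [-2.2,0.4,0,0,0,0]
    - [-1.1,0.3,0,0,0,0]
    - [0,0,0,0,0,0]

```text
clock: 22.78
tool_pos: [0.5992, 0.0123, 0.1236]
orientation: [-180.0, 0.0, -89.7]
force: [0.0, -0.1, -1.1]
opening: 0.0569
gripper_force: 30.0
```

>>> play_rows:
  plan:
    - [0,0,1.5,0,0,0]
    - [0,0,1.5,0,0,0]
    - [0,0,1,0,0,0]
    - [0,0,0,0,0,0]
    - [0,0,0,0,0,0]

```text
clock: 23.2
tool_pos: [0.5996, 0.009, 0.083]
orientation: [179.9, -0.0, -90.0]
force: [0.7, -0.4, 1.0]
opening: 0.0569
gripper_force: 30.0
```

```bash
python3 - <<'E'
from h import *
t=cam("scene"); o=get_obs(); print(o["tool_pos"],o["orientation"],o["opening"])
cv2.imwrite("pics/v5.png",cv2.resize(t["frame"][130:280,250:450,::-1],None,fx=3.4,fy=3.4,interpolation=cv2.INTER_CUBIC))
E
```

```text
[0.60008298 0.00918784 0.0837273 ] [ 1.79987558e+02 -2.18608087e-02 -8.99915749e+01] 0.05685055297868313
```

View pics/v5.png

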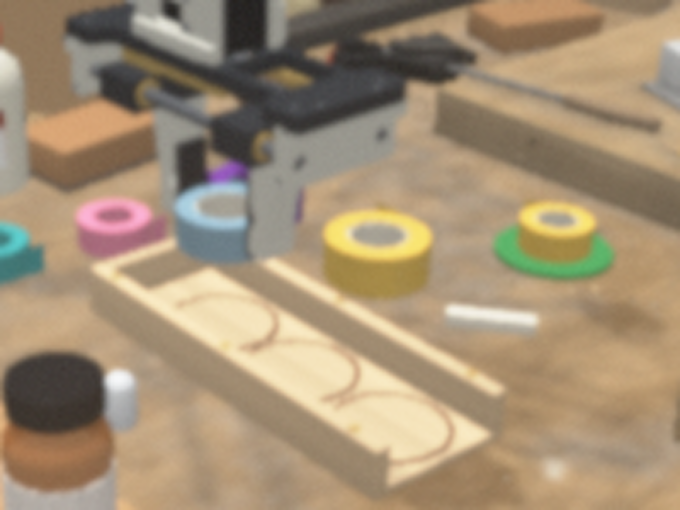

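The blue roll at (222,218) is held level above the rear place with its tail pointing away to the rear right. I'll lower it in.

>>> play_rows:
  plan:
    - [-0.06,0,1,0,0,0]
    - [0,0,1.5,0,0,0]
    - [0,0,1.5,0,0,0]
    - [0,0,0.8,0,0,0]
    - [0,0,0.4,0,0,0]
    - [0,0,0.05,0,0,0]
    - [0,0,0,0,0,0]
    - [0,0,0,0,0,0]

```text
clock: 23.92
tool_pos: [0.6004, 0.0105, 0.0317]
orientation: [-179.9, 0.0, -90.0]
force: [-0.5, -0.0, -0.5]
opening: 0.0569
gripper_force: 30.0
```

>>> play_rows:
  plan:
    - [0,0,0.05,0,0,0]
    - [0,0,0,0,0,0]

```text
clock: 24.08
tool_pos: [0.6001, 0.0105, 0.031]
orientation: [-180.0, 0.0, -90.0]
force: [-0.4, 0.3, 0.2]
opening: 0.0568
gripper_force: 30.0
```

>>> play_rows:
  plan:
    - [0,0,0.05,0,0,0]
    - [0,0,0,0,0,0]
    - [0,0,0,0,0,0]
    - [0,0,0,0,0,0]
    - [0,0,-0.6,0,0,0]
    - [0,0,-1.4,0,0,0]
    - [0,0,-4,0,0,0]
    - [0,0,-4,0,0,0]
    - [0,0,-4,0,0,0]
    - [0,0,-2,0,0,0]
    - [-3,0,0,0,0,0]
    - [-4,0,0,0,0,0]
    - [-4,0,0,0,0,0]
    - [-4,0,0,0,0,0]
    - [-3.7,0,0,0,0,0]
    - [0,0,0,0,0,0]
    - [0,0,0,0,0,0]
  grip: 6.5

```text
clock: 25.5
tool_pos: [0.5995, 0.1994, 0.1902]
orientation: [180.0, -0.0, -89.8]
force: [-0.8, -1.0, 0.3]
opening: 0.0652
gripper_force: 0.0
```

```bash
python3 - <<'E'
from h import *
s=cam("top"); t=cam("scene"); print(get_obs()["tool_pos"],get_obs()["orientation"])
a=cv2.resize(s["frame"][140:290,265:340],None,fx=3.8,fy=3.8,interpolation=cv2.INTER_CUBIC)
b=cv2.resize(t["frame"][150:310,180:420],None,fx=2,fy=2,interpolation=cv2.INTER_CUBIC); b=cv2.copyMakeBorder(b,0,570-b.shape[0],0,0,0)
cv2.imwrite("pics/v6.png",np.hstack([a,b])[:,:,::-1])
b=blob(s,(280,160,330,215),(92,40,140),(115,255,255)); print("blue",circ(w(s,b,.028)))
c=np.array([[57,37],[248,40],[233,545],[42,540]])/4+[264.6,144.6]
for n in ("varnish_jar","shellac_jar"):
  print(n,[(c,d["score"],d["position"]) for c in ("scene","top") for d in spot_point(c,n)[:1]])
E
```

```text
[0.59954298 0.19712781 0.19019113] [ 1.79981461e+02 -1.49847793e-02 -8.99683511e+01]
blue (array([0.59911203, 0.00977281]), np.float64(0.027752697129918916))
varnish_jar [('scene', 0.57, [0.4939, 0.1957, 0.0016]), ('top', 0.7, [0.493, 0.1957, 0.0081])]
shellac_jar [('scene', 0.78, [0.6076, 0.1972, 0.0025]), ('top', 0.79, [0.6063, 0.1997, 0.0032])]
```

View pics/v6.png

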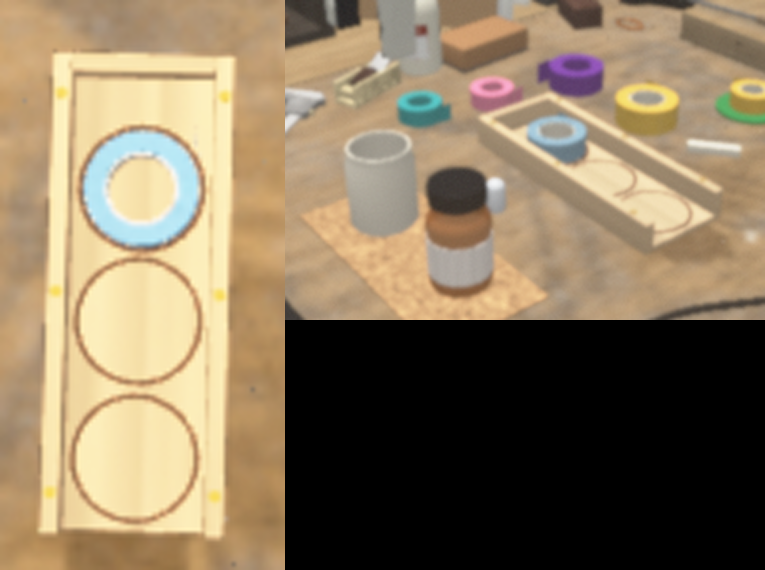

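The blue roll lies flat and concentric on the rear ring, at (142,187) in the left panel. Jar and pot are upright on the mat. To return the jar accurately, I'll calibrate the lid fit against the jar's known position on the mat, then fetch the pot.

```bash
python3 - <<'E'
from h import *
s=cam("top"); c=px(s,[.4952,.1949,.093])[0].astype(int); print(c)
m=blob(s,(c[0]-16,c[1]-16,c[0]+17,c[1]+17),(0,0,0),(180,255,70)); print("lid",circ(w(s,m,.093)))
for z,q in ((.006,(138,321)),(.006,(135,459))): print(w(s,np.array(q)/3.8+[264.6,139.6],z))
E
```

```text
[196 245]
lid (array([0.49542752, 0.19287829]), np.float64(0.019728444970019177))
[[0.53256798 0.01198285 0.006     ]]
[[0.46226556 0.01326973 0.006     ]]
```

>>> play_rows:
  plan:
    - [0,0,0,0,0,7]
    - [0,0,0,0,0,7]
    - [0,0,0,0,0,7]
    - [0,0,0,0,0,7]
    - [0,0,0,0,0,7]
    - [0,0,0,0,0,7]
    - [0,0,0,0,0,7]
    - [0,0,0,0,0,7]
    - [0,0,0,0,0,7]
    - [0,0,0,0,0,7]
    - [0,0,0,0,0,7]
    - [0,0,0,0,0,7]
    - [0,0,0,0,0,6]
    - [-0.5,0,0,0,0,0]
    - [0,0,0,0,0,0]
    - [0,0,0,0,0,0]
  grip: 8.7

```text
clock: 27.18
tool_pos: [0.6052, 0.197, 0.19]
orientation: [-180.0, -0.0, -179.8]
force: [0.4, -0.7, -0.2]
opening: 0.0871
gripper_force: 0.0
```

>>> play_rows:
  plan:
    - [0,0,2,0,0,0]
    - [0,0,4,0,0,0]
    - [0,0,4,0,0,0]
    - [0,0,2.1,0,0,0]
    - [0,0,0.9,0,0,0]
    - [0,0,0.4,0,0,0]
    - [0,0,0,0,0,0]
    - [0,0,0,0,0,0]

```text
clock: 27.85
tool_pos: [0.6059, 0.1979, 0.0576]
orientation: [179.9, 0.1, -179.9]
force: [0.3, 0.0, 0.2]
opening: 0.0869
gripper_force: 0.0
```

>>> play_rows:
  plan:
    - [0,0,0,0,0,0]
    - [0,0,0,0,0,0]
    - [0,0,0,0,0,0]
    - [0,0,0,0,0,0]
    - [0,0,0,0,0,0]
    - [0,0,0,0,0,0]
    - [0,0,0,0,0,0]
  grip: 5.0

```text
clock: 28.43
tool_pos: [0.605, 0.1975, 0.0565]
orientation: [180.0, 0.0, -180.0]
force: [-1.1, 0.5, 4.1]
opening: 0.0571
gripper_force: 30.0
```

>>> play_rows:
  plan:
    - [0,0,-1,0,0,0]
    - [0,0,-2.5,0,0,0]
    - [0,0,-3,0,0,0]
    - [0,0,-2.5,0,0,0]
    - [0,0,-1,0,0,0]
    - [0.4,-1,0,0,0,0]
    - [1.1,-2.6,0,0,0,0]
    - [1.4,-3.6,0,0,0,0]
    - [1.4,-3.8,0,0,0,0]
    - [1.2,-3.4,0,0,0,0]
    - [0.9,-2.5,0,0,0,0]
    - [0.5,-1.2,0,0,0,0]
    - [0.3,-0.5,0,0,0,0]
    - [0,0,1,0,0,0]
    - [0,0,1.5,0,0,0]
    - [0,0,1,0,0,0]
    - [0,0,0.5,0,0,0]
    - [0,0,0,0,0,0]
    - [0,0,0,0,0,0]

```text
clock: 30.02
tool_pos: [0.5329, 0.0118, 0.1155]
orientation: [-180.0, -0.1, -179.9]
force: [-0.0, -0.1, -0.9]
opening: 0.0571
gripper_force: 30.0
```

>>> play_rows:
  plan:
    - [0,0,0,0,0,0]
    - [0,0,0,0,0,0]

```text
clock: 30.18
tool_pos: [0.5333, 0.0117, 0.1165]
orientation: [180.0, 0.1, -180.0]
force: [0.4, -0.4, -0.8]
opening: 0.0572
gripper_force: 30.0
```

>>> play_rows:
  plan:
    - [0,0,1,0,0,0]
    - [0,0,1.8,0,0,0]
    - [0,0,1.5,0,0,0]
    - [0,0,0.8,0,0,0]
    - [0,0,0.4,0,0,0]
    - [0,0,0.05,0,0,0]
    - [0,0,0,0,0,0]
    - [0,0,0,0,0,0]

```text
clock: 30.85
tool_pos: [0.5333, 0.0115, 0.0611]
orientation: [180.0, 0.1, -180.0]
force: [-0.9, 0.4, -1.2]
opening: 0.0574
gripper_force: 30.0
```

>>> play_rows:
  plan:
    - [0,0,0.05,0,0,0]
    - [0,0,0,0,0,0]

```text
clock: 31.02
tool_pos: [0.5331, 0.0115, 0.0605]
orientation: [180.0, 0.1, -180.0]
force: [0.4, 1.0, -1.1]
opening: 0.057
gripper_force: 30.0
```

>>> play_rows:
  plan:
    - [0,0,0.06,0,0,0]
    - [0,0,0,0,0,0]
    - [0,0,0,0,0,0]
    - [0,0,0,0,0,0]
    - [0,0,0,0,0,0]
    - [0,0,0,0,0,0]
    - [0,0,-1,0,0,0]
    - [0,0,-4,0,0,0]
    - [0,0,-4,0,0,0]
    - [0,0,-4,0,0,0]
    - [0.6,3.4,0,0,0,0]
    - [0.8,4,0,0,0,0]
    - [0.8,4,0,0,0,0]
    - [0.8,4,0,0,0,0]
    - [0.8,2.95,0,0,0,0]
    - [0,0,0,0,0,0]
    - [0,0,0,0,0,0]
  grip: 8.7

```text
clock: 32.43
tool_pos: [0.4944, 0.1964, 0.1902]
orientation: [180.0, 0.0, -179.8]
force: [0.1, -0.0, -1.7]
opening: 0.0871
gripper_force: 0.0
```

>>> play_rows:
  plan:
    - [0,0,2,0,0,0]
    - [0,0,4,0,0,0]
    - [0,0,4,0,0,0]
    - [0,0,2,0,0,0]
    - [0,0,0.8,0,0,0]
    - [0,0,0.4,0,0,0]
    - [0,0,0,0,0,0]
    - [0,0,0,0,0,0]

```text
clock: 33.1
tool_pos: [0.4959, 0.1952, 0.0589]
orientation: [179.9, 0.1, -180.0]
force: [0.4, -0.3, -0.3]
opening: 0.0868
gripper_force: 0.0
```

>>> play_rows:
  plan:
    - [0,0,0,0,0,0]
    - [0,0,0,0,0,0]
    - [0,0,0,0,0,0]
    - [0,0,0,0,0,0]
    - [0,0,0,0,0,0]
    - [0,0,0,0,0,0]
    - [0,0,0,0,0,0]
    - [0,0,0,0,0,0]
  grip: 4.0

```text
clock: 33.77
tool_pos: [0.4949, 0.195, 0.0576]
orientation: [180.0, 0.0, -180.0]
force: [-1.0, 0.6, 3.0]
opening: 0.0493
gripper_force: 30.0
```

>>> play_rows:
  plan:
    - [0,0,-1,0,0,0]
    - [0,0,-2.5,0,0,0]
    - [0,0,-3,0,0,0]
    - [0,0,-2.5,0,0,0]
    - [0,0,-1,0,0,0]
    - [0.2,-1,0,0,0,0]
    - [0.5,-2.5,0,0,0,0]
    - [0.6,-3.5,0,0,0,0]
    - [0.7,-3.8,0,0,0,0]
    - [0.6,-3.3,0,0,0,0]
    - [0.4,-2.4,0,0,0,0]
    - [0.2,-1.17,0,0,0,0]
    - [0.1,-0.5,0,0,0,0]
    - [0,0,1,0,0,0]
    - [0,0,1.5,0,0,0]
    - [0,0,1,0,0,0]
    - [0,0,0.5,0,0,0]
    - [0,0,0,0,0,0]
    - [0,0,0,0,0,0]
    - [0,0,0,0,0,0]

```text
clock: 35.43
tool_pos: [0.4623, 0.0135, 0.1179]
orientation: [180.0, 0.0, -180.0]
force: [-0.2, -0.6, -1.1]
opening: 0.0493
gripper_force: 30.0
```

>>> play_rows:
  plan:
    - [0,0,1,0,0,0]
    - [0,0,1.8,0,0,0]
    - [0,0,1.5,0,0,0]
    - [0,0,0.8,0,0,0]
    - [0,0,0.4,0,0,0]
    - [0,0,0.05,0,0,0]
    - [0,0,0,0,0,0]
    - [0,0,0,0,0,0]

```text
clock: 36.1
tool_pos: [0.4625, 0.0134, 0.0627]
orientation: [180.0, 0.1, -180.0]
force: [0.1, 0.6, -1.6]
opening: 0.0491
gripper_force: 30.0
```

>>> play_rows:
  plan:
    - [0,0,0,0,0,0]
    - [0,0,0,0,0,0]

```text
clock: 36.27
tool_pos: [0.4622, 0.0133, 0.0626]
orientation: [180.0, 0.1, -180.0]
force: [-0.6, -0.1, -1.8]
opening: 0.0493
gripper_force: 30.0
```

>>> play_rows:
  plan:
    - [0,0,0.1,0,0,0]
    - [0,0,0.06,0,0,0]
    - [0,0,0,0,0,0]
    - [0,0,0,0,0,0]

```text
clock: 36.6
tool_pos: [0.462, 0.0132, 0.0606]
orientation: [180.0, 0.0, -180.0]
force: [-1.1, 0.2, 2.5]
opening: 0.0494
gripper_force: 30.0
```

>>> play_rows:
  plan:
    - [0,0,0,0,0,0]
    - [0,0,0,0,0,0]
    - [0,0,0,0,0,0]
    - [0,0,0,0,0,0]
    - [0,0,0,0,0,0]
    - [0,0,0,0,0,0]
    - [0,0,-1,0,0,0]
    - [0,0,-4,0,0,0]
    - [0,0,-4,0,0,0]
    - [0,0,-4,0,0,0]
    - [0,0,-2,0,0,0]
    - [0,4,0,0,0,0]
    - [0,4,0,0,0,0]
    - [0,4,0,0,0,0]
    - [0,4,0,0,0,0]
    - [0,4,0,0,0,0]
    - [0,0,0,0,0,0]
    - [0,0,0,0,0,0]
  grip: 8.7

```text
clock: 38.1
tool_pos: [0.4615, 0.215, 0.2099]
orientation: [-180.0, -0.0, -179.8]
force: [-0.1, -0.8, -0.3]
opening: 0.0868
gripper_force: 0.0
```

```bash
python3 - <<'E'
from h import *
s=cam("top"); t=cam("scene"); f=s["frame"]
a=cv2.resize(f[140:290,230:455],None,fx=2.6,fy=2.6,interpolation=cv2.INTER_CUBIC)
b=cv2.resize(t["frame"][160:270,230:440],None,fx=585/210,fy=1.9,interpolation=cv2.INTER_CUBIC)
cv2.imwrite("pics/v7.png",np.vstack([a,b[:,:a.shape[1]]])[:,:,::-1])
m=blob(s,(280,245,320,280),(0,0,0),(180,255,70)); print("lid",circ(w(s,m,.096)),"was .46116 .01347")
m=blob(s,(282,205,320,245),(0,0,150),(180,70,255)); print("rim",circ(w(s,cv2.convexHull(m)[:,0],.078)),"was .53322 .01008")
m=blob(s,(280,200,325,242),(5,100,120),(21,255,255)); print("pot in",circ(w(s,m,.07)),"was .53322 .01057")
m=blob(s,(280,160,330,215),(92,40,140),(115,255,255)); print("blue",circ(w(s,m,.028)))
m=blob(s,(400,195,440,240),(20,120,110),(36,255,255)); print("yellow",circ(w(s,m,.024)))
m=blob(s,(240,200,258,220),(0,0,170),(180,60,255)); print("chuck",w(s,m,.015).mean(0))
m=blob(s,(350,220,385,255),(0,0,180),(180,70,255)); print("bone",w(s,m,.009).mean(0))
E
```

```text
lid (array([0.46032183, 0.01210458]), np.float64(0.018168184995836754)) was .46116 .01347
rim (array([0.53358896, 0.01116629]), np.float64(0.028230359324671928)) was .53322 .01008
pot in (array([0.5336609 , 0.01210901]), np.float64(0.023260962446132155)) was .53322 .01057
blue (array([0.59911203, 0.00977281]), np.float64(0.027752697129918916))
yellow (array([ 0.54452654, -0.21812227]), np.float64(0.023905676867003022))
chuck [0.56161261 0.11383467 0.015     ]
bone [ 0.50507473 -0.11315406  0.009     ]
```

View pics/v7.png

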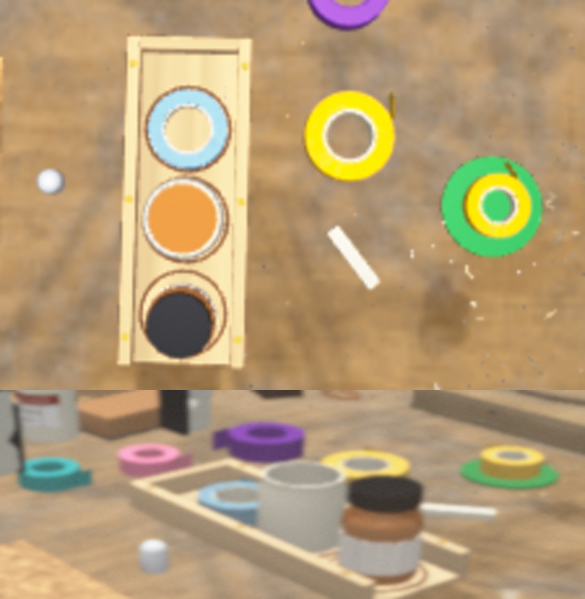

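In the top panel the blue roll (188,128), pot (184,218) and jar (180,322) are in the rack. The yellow roll (498,205) is on the disc. Jar and pot are within about 1.5 mm of where they started, chuck and bone blank haven't moved, and the hand is clear, so I'm handing in.

```bash
python3 -c "
from plant import *
print(close_job())"
```

```text
the job is handed in; nothing more can be done
None
```

The job is handed in at about 38 s: the yellow roll is on the middle of the green disc, the blue roll lies flat on the rear place, the jar and pot are back upright within about 1.5 mm of where they stood, and the chuck and bone blank are untouched.

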